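Fit an air unit relay, then set its throttle valve two turns open and hold

TASK

Plug the spare relay that stands on the desk fully into the empty relay socket of the air feed unit, so that its supply valve opens. Then, with the air on, take the upright crank handle of the throttle valve's handwheel, turn it clockwise until the valve is shut against its stop, and open it exactly two full turns from there. Finish still gripping the crank handle at that setting, so that a colleague can tighten the lock nut, and leave the other things on the desk where they are.

Things in the scene. Friction and masses are not known exactly. Their poses are not given: they have to be found in the camera images.
- air_unit: Air feed unit, fixed: grey base plate 170 (x) x 300 (y) x 11 mm on the desk, with a pipe line, solenoid (top 92 mm above the desk) and pressure gauge (top 98 mm) along its rear, the throttle valve with handwheel at the rear right, a rail of three relay sockets at the front left. Origin on the desk near the plate's middle; x to the unit's back, y to its left; turned up to 0.25 rad.
- relay: Spare plug-in relay, loose, about 0.06 kg, upright on the desk, 48 mm high: a black plug 20 (x) x 14 (y) x 10 mm at the bottom, above it the housing 28 (x) x 22 (y) x 38 mm with clear cover. Origin: middle of the plug's underside, z up. Fits either way round (half a turn about z). Looks the same as the two relays already plugged in.
- socket_mouth (a point): Middle of the empty socket's mouth, level with its flat top, 42.5 mm above the desk; axes as the unit's. Well 22.5 (x) x 16.5 (y) mm, 11.5 deep. Relay fully home: housing rests on the socket top, its origin 10 mm below this point, x axes parallel. The empty socket is any of three, 38 mm apart along y; the relays in the others rise 38 mm above this. 40 mm free for fingers on either side along x.
- valve_wheel (a joint): Angle of the throttle valve's handwheel, rad: 0 = shut against its rigid stop, grows as it opens, anticlockwise seen from above; two turns = 12.57. Starts partly open, between 2 and 8 rad. Friction about 0.10 Nm (3 N at the handle); it stays where it is left. The wheel rises 1.5 mm per turn as it opens.
- wheel_hub (a point): Middle of the handwheel on its vertical stem, in the plane of the rim, 105 mm above the desk when shut. Grey rim of 38 mm mean radius, 11 mm thick, three spokes; the hub's nut reaches 15 mm above this point. Nothing else on the unit stands higher than the wheel.
- crank_handle: Upright round black handle on the wheel's rim, 18 mm in diameter, revolving freely on its own pin, its axis 38 mm from the stem's. Origin on its axis at its foot, 6.5 mm above the rim's middle plane; it reaches 46 mm up from there (top 158 mm above the desk when shut); z up. Gripped from above it can be led round the stem in a circle without turning the gripper.
- ring_gauge: Bystander: a knurled steel setting ring, 54 mm in diameter, 18 mm high, lying on the desk; origin underneath its middle.
- cage_ring: Bystander: a thin gold-coloured bearing ring, 31 mm in diameter, 9 mm high, lying on the desk; origin underneath its middle.
- oil_pot: Bystander: a small round tin with lid, 51 mm in diameter, 36 mm high; origin underneath its middle.
- spanner: Bystander: a steel open-ended spanner, 150 mm long, lying on the desk.
Things that resemble listed ones, but are neither listed nor needed, are in the scene too. Leave any pink or red look-alike of the relay alone.

How it is judged (in metres and radians):
On the way, in this order (a step that is already met when the one before it is completed fails the run):
1. the relay is fully home in the empty socket, upright (z of relay in the frame of socket_mouth below -0.0085 m and horizontal distance between relay and socket_mouth below 0.003 m and angle between relay's own z axis and vertical below 0.08 rad), for 0.2 s.
2. the throttle valve is shut against its stop, with the relay in (value of joint valve_wheel below 0.06 rad and z of relay in the frame of socket_mouth below -0.0085 m), for 0.1 s.
At the end, for the whole second after the job is handed in: The valve stands two turns (12.57 rad) open from its stop, within 0.2 rad (about 11 degrees) and at rest, the crank handle is between the fingers and gripped with more than 3 N, and the relay is still fully home in its socket (at least 8.5 mm deep, centred within 3 mm, upright within 0.08 rad) (all of step 1 and value of joint valve_wheel between 12.366 and 12.766 rad and velocity of joint valve_wheel between -0.1 and 0.1 rad/s and contact force between the fingers and crank_handle above 3 N and horizontal distance between the grasp point and crank_handle below 0.02 m); the arm keeps its last pose, push and grip.
It fails at once if a bystander is pushed more than 30 mm (distance of any of ring_gauge, cage_ring, oil_pot, spanner from where it was at the start of the episode above 0.03 m).
It also fails if it takes over 67 s, if anything falls off the work surface, if the arm or the gripper's body presses on something with over 40 N, if the wrist force passes 120 N, or if a joint passes its speed limit or range.

ROBOT

A 6-joint arm with a two-finger parallel gripper is mounted at the origin on the work surface; the furniture and walls round the work are solid. World frame = base frame: x ahead of the robot, y to its left, z up, the work surface at z = 0. Lengths are in mm, angles in rad, forces in N, time in s.
With the tool pointing down it reaches from about 275 to 750 mm from the base axis. Payload 10.2 kg.
Tool frame: the origin (TCP) lies midway between the tips of the shut fingers; the grasp point (between the pads) lies 19 mm behind it; z points along the fingers, y is the line along which they close (so a half turn about z gives the same grasp; the last joint's range is limited). The gripper opens to 85 mm and grips with 20 to 120 N. Pads are 22 mm wide; open, the fingers measure 114 mm over their backs; the gripper's body (76 mm by 85 mm) begins 54 mm behind the grasp point. The pads swing forward as they close: fully open they stand 13 mm farther back than shut.
Start: joints at [-1.551, 0.313, 1.498, -0, 1.331, -0.223], TCP at [126.208, -509.61, 231.294] pointing down, gripper open.
Joint ranges: [-2.94, 2.94], [-0.97, 2.17], [0.19, 2.56], [-1.23, 4.37], [0.02, 3.11], [-2.88, 2.88]. Speed limits (rad/s): [2.39, 2.39, 3.01, 3.14, 3.14, 3.14].

INTERFACE

Orientations are given as a unit quaternion [w, x, y, z].
In Python, from rig import sense, capture, finish_job, find_in, place_of gives the robot as it stands. The module is installed in compiled form; this text tells all that it offers.
- The arm moves only by the shell command python3 -m jog 'ROWS' [FORCE]. ROWS is JSON, a list of rows, each an object of numbers: "tx", "ty", "tz": the shift along the tool's x, y, z in mm; "ax", "ay", "az": the turn, a rotation vector about the tool's x, y, z in rad; "jaw": the closure, from -1 (fully open) to 1 (shut), so that 0 is half open. In form: [{"tx": .., "ty": .., "tz": .., "ax": .., "ay": .., "az": .., "jaw": ..}, ...]. A call has 1 to 5 rows; each row shifts and turns the commanded pose from where the row before left it, along the tool's axes as they then stand; what a row does not reach is not made up. A row lasts 1/8 s, in which the tool goes at most 62.5 mm and 10.7 degrees, less where a joint would pass 70% of its speed; a pose out of reach is approached as far as the arm can. A call with a gripper value outside its range is refused whole. The fingers move at their own pace and stop on an object; FORCE is the grip in N (left out, the last holds). Time passes only in rows, so rows that do not move let the fingers close. It gives the time, the measured TCP pose, the force, the opening and the grip force at its end, in the units of the state.
- sense(): the state, without advancing time (a new reading comes with each control period).
- capture(name): name is "side" or "top" or "wrist"; returns a dict with "color" (384x512x3 uint8, red, green, blue), "depth" (384x512 float32, mm along the optical axis (not along the pixel's ray), 0 where there is no reading), "fx", "fy", "cx", "cy" (pixels), "camera_from_world" (4x4, takes a point from world to camera coordinates); the wrist camera has in their place "mount" (4x4, takes a point from camera to tool coordinates, whose origin is the TCP and whose axes are the flange's). Camera axes: x right, y up, looking along -z (the intrinsics and any distortion apply to the point x, -y, -z); pixel columns grow to the right and rows downward; lengths in mm; the calibration is good to about 2 mm. A picture is of the moment at which its call begins: read the wrist's pose just before it.
- finish_job(): hands the job in; it is judged then, once.
Trained networks look in the newest picture that a camera, given by its name, has taken for a name from the list of things; names that differ only in an ending like _2 or _b are one class to them, and where a whole thing is asked for, a point or a joint stands for the part that bears it (a point fixed in the world has none). Each returns a list of dicts, best first, with "conf" (0 to 1); they miss things now and then, are a little off and sometimes report something else, mostly with a low value. They report only what shows in the picture. A call takes as long as a camera call. They do not tell look-alikes from the thing itself.
- find_in(query, camera): "centre" ([column, row] in pixels, amid what is visible of it).
- place_of(query, camera): "centre" ([column, row] in pixels: a listed point, or the origin of a listed thing).
The state is a dict: "time_s": time; "joints": joint angles; "dq": joint speeds; "tau": joint torques, N m; "eef_pos": TCP position; "ee_rot": TCP orientation; "force": force on the tool from outside, world axes, zero at the start; "wrist_torque": the same for the moment, N m; "grip_width": opening from 0.0 (shut) to 1.0 (fully open); "grip_force": force on a finger pad.
Only numpy, scipy, OpenCV 4.12 (cv2) and the standard library are available. Lean on these libraries where they do the work, as an engineer would, in place of code of your own. Each camera call takes 0.05 s, during which the arm holds its last target. There are 200 camera calls.

## Working session

There is one attempt and no reset: what is moved stays moved. The work goes in short steps, Python scripts to look and compute and a shell command to move; the robot and the scene stay as the last step left them, time stands still between calls to the robot, and variables do not carry over. Pictures are saved under pics/ and viewed, at most 10 in all, crops included, and the job is handed in when it is done.

```bash
mkdir -p pics
cat > h.py <<'E'
import numpy as np, cv2
from rig import sense, capture, finish_job, find_in, place_of
from scipy.spatial.transform import Rotation as R
def T():
    s=sense(); q=s["ee_rot"]; M=np.eye(4); M[:3,:3]=R.from_quat([q[1],q[2],q[3],q[0]]).as_matrix(); M[:3,3]=s["eef_pos"]; return M
def cap(n):
    t=T(); c=capture(n)
    c["wfc"]= t@c["mount"] if n=="wrist" else np.linalg.inv(c["camera_from_world"])
    return c
def ray(c,u,v):
    d=np.array([(u-c["cx"])/c["fx"],-(v-c["cy"])/c["fy"],-1.]); return c["wfc"][:3,3],c["wfc"][:3,:3]@d
def atz(c,u,v,z):
    o,d=ray(c,u,v); return o+d*(z-o[2])/d[2]
def dep(c,u,v):
    p=c["depth"][int(v)-2:int(v)+3,int(u)-2:int(u)+3]; p=p[p>0]
    if not len(p): return None
    o,d=ray(c,u,v); return o+d*np.median(p)
def cloud(c):
    v,u=np.mgrid[:384,:512]; d=c["depth"]; P=np.stack([(u-c["cx"])/c["fx"]*d,-(v-c["cy"])/c["fy"]*d,-d],-1)
    return P@c["wfc"][:3,:3].T+c["wfc"][:3,3]
def save(c,f): cv2.imwrite("pics/"+f,c["color"][:,:,::-1])
E
python3 - <<'E'
from h import *
np.set_printoptions(precision=1,suppress=True)
print(sense()); print(T())
for n in("top","side"):
    c=cap(n); save(c,n+"1.png"); print(n,c["wfc"][:3],{k:c[k] for k in c if k not in("color","depth","wfc","camera_from_world")})
    for q in("relay","socket_mouth","wheel_hub","crank_handle","air_unit"):
        for r in place_of(q,n)[:4]: print(q,r,dep(c,*r["centre"]))
a=cv2.imread("pics/top1.png");
E
```

```text
{'time_s': 0.0, 'joints': array([-1.6,  0.3,  1.5, -0. ,  1.3, -0.2]), 'dq': array([-0.,  0., -0., -0.,  0., -0.]), 'tau': array([  0. , -41.2, -26. ,   0. ,   0. ,   0. ]), 'eef_pos': array([ 126.2, -509.4,  230.7]), 'ee_rot': array([-0. ,  1. ,  0.1,  0. ]), 'force': array([-0.1, -0.2, -0.4]), 'wrist_torque': array([0., 0., 0.]), 'grip_force': 0.0, 'grip_width': 0.9953974162436581}
[[   1.     0.2   -0.   126.2]
 [   0.2   -1.     0.  -509.4]
 [   0.    -0.    -1.   230.7]
 [   0.     0.     0.     1. ]]
top [[  -0.1    1.    -0.2  203.4]
 [  -1.    -0.1    0.    70.4]
 [   0.     0.2    1.  1479.8]] {'fx': 441.56196775391714, 'fy': 441.56196775391714, 'cx': 257.25909355867896, 'cy': 184.64940975898514}
relay {'centre': [171.5, 210.1], 'conf': 0.62} [452.3 327.1  42.8]
relay {'centre': [195.2, 203.0], 'conf': 0.56} [472.1 250.1  26.1]
relay {'centre': [186.8, 222.1], 'conf': 0.5} [407.5 278.4  47.9]
relay {'centre': [249.2, 231.3], 'conf': 0.5} [364.7  78.9   0.3]
socket_mouth {'centre': [229.6, 187.7], 'conf': 0.53} [510.9 131.3  40.3]
wheel_hub {'centre': [292.0, 159.5], 'conf': 
[... 289 characters left out ...]
427.0618175230175, 'cx': 259.0066430002137, 'cy': 188.66804743861996}
relay {'centre': [300.3, 290.8], 'conf': 0.79} [417.8 293.8   2.8]
relay {'centre': [270.1, 276.5], 'conf': 0.63} [482.3 269.4  22.9]
relay {'centre': [289.9, 334.9], 'conf': 0.59} [452.2 409.3  12.1]
relay {'centre': [280.5, 306.6], 'conf': 0.57} [465.4 345.   16. ]
socket_mouth {'centre': [258.1, 225.5], 'conf': 0.68} [503.  119.2  38.9]
socket_mouth {'centre': [281.8, 307.1], 'conf': 0.58} [462.6 344.5  13.8]
wheel_hub {'centre': [233.2, 159.8], 'conf': 0.94} [563.8 -68.7 109.4]
crank_handle {'centre': [242.8, 165.1], 'conf': 0.49} [538.2 -48.7 105.1]
air_unit {'centre': [245.6, 213.8], 'conf': 0.57} [532.5  40.7  11.4]
```

View pics/top1.png

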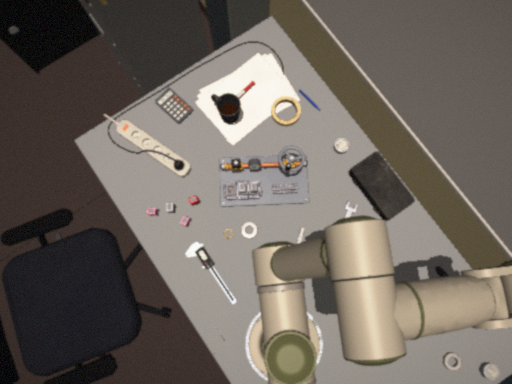

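View pics/side1.png

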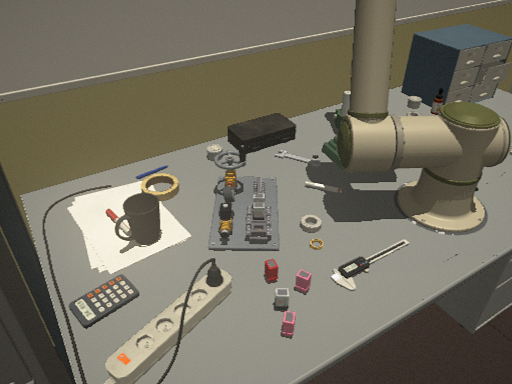

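Top view: unit at about (265,180), the grey relay at (170,208), with pink/red look-alikes at (152,211), (185,221) and (194,200). Moving to look at the unit with the wrist camera.

```bash
python3 -m jog '[{"tx":41,"ty":-43,"tz":-15,"jaw":-1},{"tx":41,"ty":-43,"tz":-15,"jaw":-1},{"tx":41,"ty":-43,"tz":-15,"jaw":-1},{"tx":41,"ty":-43,"tz":-15,"jaw":-1},{"tx":41,"ty":-43,"tz":-15,"jaw":-1}]'
python3 -m jog '[{"tx":41,"ty":-43,"tz":-15,"jaw":-1},{"tx":41,"ty":-43,"tz":-15,"jaw":-1},{"tx":41,"ty":-43,"tz":-15,"jaw":-1},{"tx":41,"ty":-43,"tz":-15,"jaw":-1},{"tx":41,"ty":-43,"tz":-15,"jaw":-1}]'
python3 -m jog '[{"jaw":-1}]'
python3 - <<'E'
from h import *
np.set_printoptions(precision=3,suppress=True)
s=sense();print(s["joints"],s["time_s"],s["ee_rot"])
c=cap("wrist");save(c,"w1.png");print(c["mount"],c["fx"],c["cx"],c["cy"],[k for k in c])
for q in("relay","socket_mouth","wheel_hub","crank_handle"):
    for r in place_of(q,"wrist")[:5]: print(q,r,dep(c,*r["centre"]))
E
```

```text
[-1.551  0.313  1.498  0.     1.331 -0.223] 0.6 [0.    0.993 0.121 0.   ]
[[   0.       0.96     0.28    71.623]
 [   1.       0.      -0.001    0.684]
 [  -0.001    0.28    -0.96  -141.375]
 [   0.       0.       0.       1.   ]] 300.46839477643806 256.89903926498204 193.97153298661092 ['color', 'depth', 'fx', 'fy', 'cx', 'cy', 'mount', 'wfc']schema error: expected keys tx, ty, tz, ax, ay, az, jaw
schema error: expected keys tx, ty, tz, ax, ay, az, jaw
schema error: expected keys tx, ty, tz, ax, ay, az, jaw
```

View pics/w1.png

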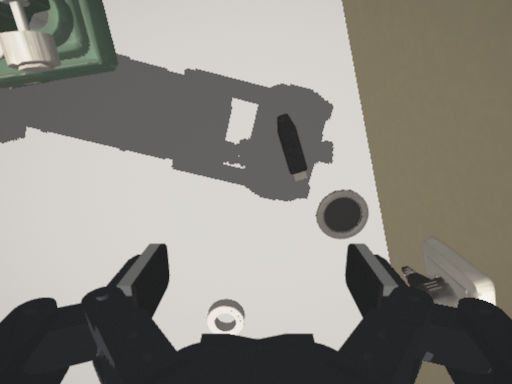

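The picture shows only desk under the start pose; the move was refused because all keys are required.

```bash
python3 -m jog '[{"tx":41,"ty":-43,"tz":-15,"ax":0,"ay":0,"az":0,"jaw":-1},{"tx":41,"ty":-43,"tz":-15,"ax":0,"ay":0,"az":0,"jaw":-1},{"tx":41,"ty":-43,"tz":-15,"ax":0,"ay":0,"az":0,"jaw":-1},{"tx":41,"ty":-43,"tz":-15,"ax":0,"ay":0,"az":0,"jaw":-1},{"tx":41,"ty":-43,"tz":-15,"ax":0,"ay":0,"az":0,"jaw":-1}]'
python3 -m jog '[{"tx":41,"ty":-43,"tz":-15,"ax":0,"ay":0,"az":0,"jaw":-1},{"tx":41,"ty":-43,"tz":-15,"ax":0,"ay":0,"az":0,"jaw":-1},{"tx":41,"ty":-43,"tz":-15,"ax":0,"ay":0,"az":0,"jaw":-1},{"tx":41,"ty":-43,"tz":-15,"ax":0,"ay":0,"az":0,"jaw":-1},{"tx":41,"ty":-43,"tz":-15,"ax":0,"ay":0,"az":0,"jaw":-1}]'
python3 -m jog '[{"tx":0,"ty":0,"tz":0,"ax":0,"ay":0,"az":0,"jaw":-1}]'
python3 - <<'E'
from h import *
np.set_printoptions(precision=3,suppress=True)
s=sense();print(s["joints"],s["time_s"],s["ee_rot"])
c=cap("wrist");save(c,"w2.png")
for q in("relay","socket_mouth","wheel_hub","crank_handle"):
    for r in place_of(q,"wrist")[:5]: print(q,r,dep(c,*r["centre"]))
E
```

```text
time_s: 1.48
eef_pos: [274.0, -249.9, 306.9]
ee_rot: [0.0, 0.993, 0.121, 0.0]
force: [1.1, -0.3, -0.6]
grip_width: 1.001
grip_force: 0.0
time_s: 2.1
eef_pos: [421.4, 8.4, 382.0]
ee_rot: [0.0, 0.993, 0.121, 0.0]
force: [1.3, -1.6, 0.0]
grip_width: 0.999
grip_force: 0.0
time_s: 2.22
eef_pos: [421.8, 9.4, 381.9]
ee_rot: [-0.0, 0.992, 0.124, 0.001]
force: [-0.1, -0.9, -0.6]
grip_width: 1.001
grip_force: 0.0
[-0.257  0.013  1.467  0.     1.66   1.064] 2.225 [-0.     0.992  0.124  0.001]
relay {'centre': [71.1, 75.8], 'conf': 0.88} [464.212 321.756  15.518]
relay {'centre': [95.7, 111.1], 'conf': 0.86} [421.883 271.079  30.805]
relay {'centre': [121.8, 78.3], 'conf': 0.76} [480.52  238.481  27.826]
relay {'centre': [348.5, 65.1], 'conf': 0.51} [569.051 -74.26  111.149]
relay {'centre': [449.9, 68.2], 'conf': 0.22} [ 617.79  -244.099   32.373]
socket_mouth {'centre': [192.5, 78.4], 'conf': 0.69} [507.241 132.266  29.761]
wheel_hub {'centre': [350.7, 62.5], 'conf': 0.97} [571.778 -74.886 115.471]
crank_handle {'centre': [333.6, 85.4], 'conf': 0.5} [536.173 -54.467 152.935]
```

View pics/w2.png

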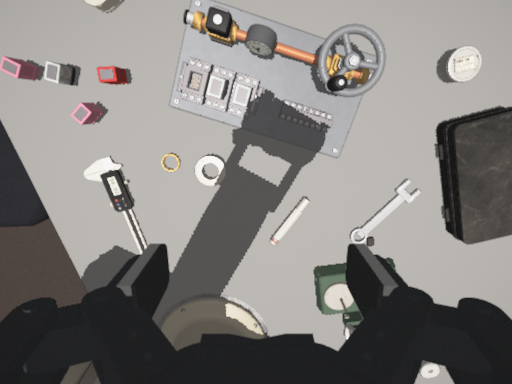

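The wrist view shows the grey relay at (60,73) with look-alikes around it, the empty socket at (195,80) (leftmost), and the wheel at (350,62) with its handle at (338,84). Going above the relay.

```bash
python3 -m jog '[{"tx":22,"ty":-50,"tz":25,"ax":0,"ay":0,"az":0,"jaw":-1},{"tx":18,"ty":-50,"tz":25,"ax":0,"ay":0,"az":0,"jaw":-1},{"tx":18,"ty":-50,"tz":25,"ax":0,"ay":0,"az":0,"jaw":-1},{"tx":18,"ty":-50,"tz":25,"ax":0,"ay":0,"az":0,"jaw":-1},{"tx":18,"ty":-50,"tz":25,"ax":0,"ay":0,"az":0,"jaw":-1}]'
python3 -m jog '[{"tx":18,"ty":-50,"tz":25,"ax":0,"ay":0,"az":0,"jaw":-1},{"tx":0,"ty":0,"tz":0,"ax":0,"ay":0,"az":0,"jaw":-1}]'
python3 - <<'E'
from h import *
np.set_printoptions(precision=3,suppress=True)
s=sense();print(s["joints"],s["time_s"],s["ee_rot"])
c=cap("wrist");save(c,"w3.png")
for q in("relay",):
    for r in place_of(q,"wrist")[:5]: print(q,r,dep(c,*r["centre"]),atz(c,*r["centre"],0))
P=cloud(c);m=(P[...,2]>40)&(P[...,2]<60)
n,l,st,ce=cv2.connectedComponentsWithStats(m.astype(np.uint8))
for i in range(1,n):
    if st[i,4]>60:
        p=P[l==i]; print(ce[i],st[i,4],p.mean(0),c["color"][l==i].mean(0),cv2.minAreaRect(p[:,:2].astype(np.float32)))
E
```

```text
time_s: 3.1
eef_pos: [452.4, 272.0, 255.6]
ee_rot: [0.0, 0.993, 0.12, 0.0]
force: [1.1, -0.9, 0.6]
grip_width: 1.002
grip_force: 0.0
time_s: 3.35
eef_pos: [456.8, 325.3, 228.6]
ee_rot: [0.001, 0.993, 0.122, -0.002]
force: [0.4, 0.4, -1.2]
grip_width: 1.001
grip_force: 0.0
[0.41  0.397 1.387 0.    1.362 1.736] 3.35 [ 0.001  0.993  0.122 -0.002]
relay {'centre': [202.4, 151.8], 'conf': 0.97} [465.319 387.407  43.686] [457.039 393.469   0.   ]
relay {'centre': [251.1, 159.3], 'conf': 0.8} [470.729 334.216  47.206] [462.476 333.052   0.   ]
relay {'centre': [316.3, 161.8], 'conf': 0.78} [485.135 264.851  46.989] [479.023 253.593   0.   ]
relay {'centre': [276.2, 200.8], 'conf': 0.65} [424.838 292.247  23.953] [417.752 288.788   0.   ]
[313.003  37.938] 3065 [601.269 303.246  43.182] [219.548 217.681 212.24 ] ((611.5003662109375, 305.1451416015625), (96.50205993652344, 54.788272857666016), 50.132999420166016)
[470.459 101.015] 1284 [583.321 131.247  49.044] [169.408 146.119 106.694] ((584.7463989257812, 122.91986846923828), (70.94303894042969, 28.19922637939453), 87.60961151123047)
[195.4
[... 513 characters left out ...]
0390625)
[323.949 166.01 ] 494 [482.645 255.308  46.726] [161.526  86.84   86.105] ((481.9375, 254.91757202148438), (21.266490936279297, 26.341960906982422), 17.915395736694336)
[464.718 180.446] 657 [504.698  98.507  45.891] [124.787 120.936 121.353] ((503.623291015625, 90.55325317382812), (35.144859313964844, 36.01681137084961), 86.77822875976562)
[501.732 177.427] 82 [517.743  56.611  41.838] [146.366 140.963 143.732] ((517.609619140625, 55.682716369628906), (25.663787841796875, 4.522128582000732), 88.66230773925781)
[279.864 214.355] 448 [416.76  287.216  46.565] [208.839 177.455 188.413] ((415.6392822265625, 286.5456237792969), (21.526296615600586, 27.22252082824707), 58.11503982543945)
```

View pics/w3.png

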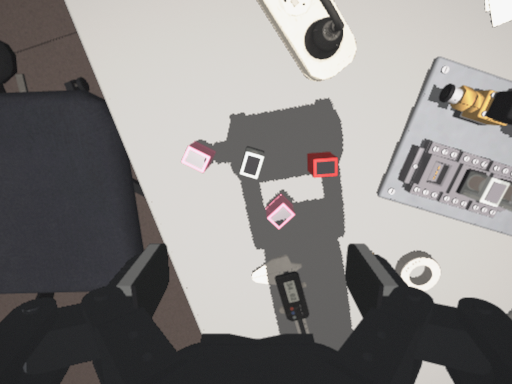

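The grey relay is at (252,163) between pink (197,158), pink (280,214) and red (325,166) look-alikes; the empty socket is at (438,172). Relay and unit are nearly parallel (yaw ≈ -2.5°). Turning the tool so that it closes along x.

```bash
python3 -m jog '[{"tx":10,"ty":-6,"tz":10,"ax":0,"ay":0,"az":-0.183,"jaw":-1},{"tx":0,"ty":0,"tz":10,"ax":0,"ay":0,"az":-0.183,"jaw":-1},{"tx":0,"ty":0,"tz":10,"ax":0,"ay":0,"az":-0.183,"jaw":-1},{"tx":0,"ty":0,"tz":10,"ax":0,"ay":0,"az":-0.183,"jaw":-1},{"tx":0,"ty":0,"tz":10,"ax":0,"ay":0,"az":-0.183,"jaw":-0.7}]'
python3 -m jog '[{"tx":0,"ty":0,"tz":10,"ax":0,"ay":0,"az":-0.183,"jaw":-0.4},{"tx":0,"ty":0,"tz":10,"ax":0,"ay":0,"az":-0.183,"jaw":-0.3},{"tx":0,"ty":0,"tz":0,"ax":0,"ay":0,"az":0,"jaw":-0.3},{"tx":0,"ty":0,"tz":0,"ax":0,"ay":0,"az":0,"jaw":-0.3}]'
cat > m.py <<'E'
from h import *
import sys
def meas(c,z0,z1,tag=""):
    P=cloud(c);m=(P[...,2]>z0)&(P[...,2]<z1)
    n,l,st,ce=cv2.connectedComponentsWithStats(m.astype(np.uint8))
    t=T()
    for i in range(1,n):
        if st[i,4]>300 and st[i,4]<30000:
            p=P[l==i]; r=cv2.minAreaRect(p[:,:2].astype(np.float32)); rel=t[:3,:3].T@(np.array([*r[0],p[:,2].mean()])-t[:3,3])
            print(tag,ce[i].round(),st[i,4],"z",np.median(p[:,2]).round(1),"rect",np.round(r[0],1),np.round(r[1],1),round(r[2],1),"in tool",rel.round(1))
E
python3 - <<'E'
from m import *
np.set_printoptions(precision=3,suppress=True)
s=sense();print(s["joints"],s["time_s"],s["eef_pos"]); print(T()[:3,:3])
c=cap("wrist");save(c,"w4.png"); meas(c,40,60)
E
```

```text
time_s: 4.08
eef_pos: [466.7, 330.8, 182.4]
ee_rot: [0.0, 0.836, 0.548, 0.001]
force: [0.1, -0.2, -0.1]
grip_width: 0.85
grip_force: 0.0
time_s: 4.58
eef_pos: [466.4, 331.9, 162.5]
ee_rot: [0.0, 0.725, 0.688, 0.001]
force: [-0.1, -0.3, -0.4]
grip_width: 0.651
grip_force: 0.0
[ 0.414  0.474  1.449 -0.     1.216  0.466] 4.575 [466.367 331.899 162.452]
[[ 0.052  0.999  0.002]
 [ 0.999 -0.052  0.001]
 [ 0.001  0.002 -1.   ]]
 [445. 168.] 7734 z 42.4 rect [638.3 340.6] [186.5  65.5] 55.6 in tool [ 17.1 171.2 119.4]
 [240. 118.] 844 z 47.0 rect [455.9 393.4] [27.2 21.1] 77.1 in tool [ 60.5 -13.6 115.3]
 [254. 187.] 717 z 47.1 rect [464.3 333.6] [20.6 26. ] 86.3 in tool [  1.3  -2.1 115.5]
 [207. 236.] 524 z 46.8 rect [415.1 286.8] [21.6 27. ] 59.2 in tool [-48.  -48.9 115.8]
 [275. 264.] 626 z 47.0 rect [481.1 254.7] [21.4 27.6] 18.0 in tool [-76.7  18.7 115.7]
 [379. 363.] 657 z 50.2 rect [586.7 134.4] [21.1 49.9] 1.3 in tool [-191.5  130.3  112.7]
```

View pics/w4.png

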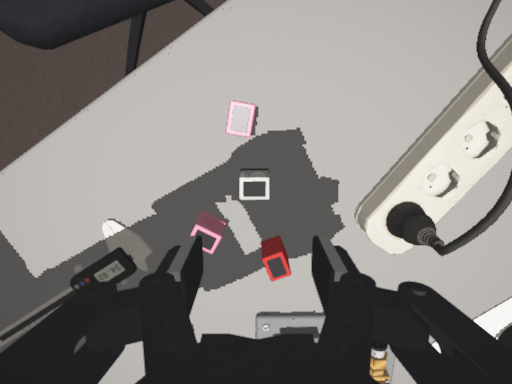

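Relay at (254,187), offset (+1, -2) mm in tool axes and aligned. Descending and gripping.

```bash
python3 -m jog '[{"tx":1,"ty":-2,"tz":45,"ax":0,"ay":0,"az":0,"jaw":-0.3},{"tx":0,"ty":0,"tz":45,"ax":0,"ay":0,"az":0,"jaw":-0.3},{"tx":0,"ty":0,"tz":36,"ax":0,"ay":0,"az":0,"jaw":-0.3},{"tx":0,"ty":0,"tz":20,"ax":0,"ay":0,"az":0,"jaw":-0.3},{"tx":0,"ty":0,"tz":0,"ax":0,"ay":0,"az":0,"jaw":0.3}]' 40
python3 -m jog '[{"tx":0,"ty":0,"tz":0,"ax":0,"ay":0,"az":0,"jaw":1},{"tx":0,"ty":0,"tz":0,"ax":0,"ay":0,"az":0,"jaw":1},{"tx":0,"ty":0,"tz":0,"ax":0,"ay":0,"az":0,"jaw":1},{"tx":0,"ty":0,"tz":0,"ax":0,"ay":0,"az":0,"jaw":1}]' 40
```

```text
time_s: 5.25
eef_pos: [463.4, 333.4, 14.6]
ee_rot: [-0.0, 0.724, 0.69, -0.001]
force: [-0.1, 0.2, -0.4]
grip_width: 0.447
grip_force: 0.0
time_s: 5.75
eef_pos: [464.2, 334.0, 16.3]
ee_rot: [0.0, 0.724, 0.69, 0.001]
force: [-1.0, -0.0, 6.5]
grip_width: 0.322
grip_force: 41.7
```

```bash
python3 -m jog '[{"tx":0,"ty":0,"tz":-50,"ax":0,"ay":0,"az":0,"jaw":1},{"tx":0,"ty":0,"tz":-64,"ax":0,"ay":0,"az":0,"jaw":1},{"tx":-51,"ty":13,"tz":0,"ax":0,"ay":0,"az":0,"jaw":1},{"tx":-51,"ty":13,"tz":0,"ax":0,"ay":0,"az":0,"jaw":1},{"tx":-51,"ty":13,"tz":0,"ax":0,"ay":0,"az":0,"jaw":1}]'
python3 -m jog '[{"tx":-51,"ty":12,"tz":0,"ax":0,"ay":0,"az":0,"jaw":1},{"tx":0,"ty":0,"tz":0,"ax":0,"ay":0,"az":0,"jaw":1},{"tx":0,"ty":0,"tz":0,"ax":0,"ay":0,"az":0,"jaw":1}]'
python3 - <<'E'
from m import *
np.set_printoptions(precision=3,suppress=True)
s=sense();print(s["joints"],s["time_s"],s["eef_pos"]); print(T()[:3,:3])
c=cap("wrist"); meas(c,37,47,"low"); meas(c,75,86,"relays");meas(c,135,185,"held")
for r in place_of("socket_mouth","wrist")[:3]: p=atz(c,*r["centre"],42.5);print(r,p,T()[:3,:3].T@(p-T()[:3,3]))
cv2.imwrite("pics/w5.png",cv2.resize(c["color"][120:320,130:380,::-1],None,fx=3,fy=3))
E
```

```text
time_s: 6.38
eef_pos: [495.5, 177.6, 128.0]
ee_rot: [0.0, 0.723, 0.69, 0.0]
force: [0.7, 0.7, -0.6]
grip_width: 0.32
grip_force: 40.9
time_s: 6.75
eef_pos: [504.9, 127.9, 127.8]
ee_rot: [-0.0, 0.724, 0.69, 0.0]
force: [0.4, -0.3, 0.0]
grip_width: 0.321
grip_force: 40.9
[0.023 0.41  1.649 0.    1.083 0.07 ] 6.75 [504.926 127.944 127.832]
[[ 0.047  0.999 -0.   ]
 [ 0.999 -0.047  0.   ]
 [ 0.    -0.    -1.   ]]
low [213.  25.] 635 z 46.2 rect [481.5 253.9] [21.2 27.3] 18.1 in tool [124.3 -29.1  82.3]
low [346. 191.] 501 z 43.7 rect [573.7 125.1] [72.9 16.9] 69.9 in tool [-0.1 69.  84.5]
low [256. 198.] 1383 z 41.1 rect [504.5 127.7] [34.7 35.9] 87.9 in tool [-0.7 -0.3 86.8]
relays [369. 237.] 688 z 82.5 rect [585.1 103.6] [29.6 30.1] 88.3 in tool [-21.   81.3  45.8]
relays [256. 313.] 710 z 79.7 rect [500.9  50. ] [19.1 26.5] 86.5 in tool [-78.4  -0.3  48.1]
held [257. 287.] 14498 z 172.2 rect [505.6 128.4] [27.  99.2] 87.3 in tool [  0.    0.7 -40.6]
{'centre': [254.3, 198.2], 'conf': 0.9} [503.541 128.876  42.5  ] [ 0.204 -1.241 85.279]
```

View pics/w5.png

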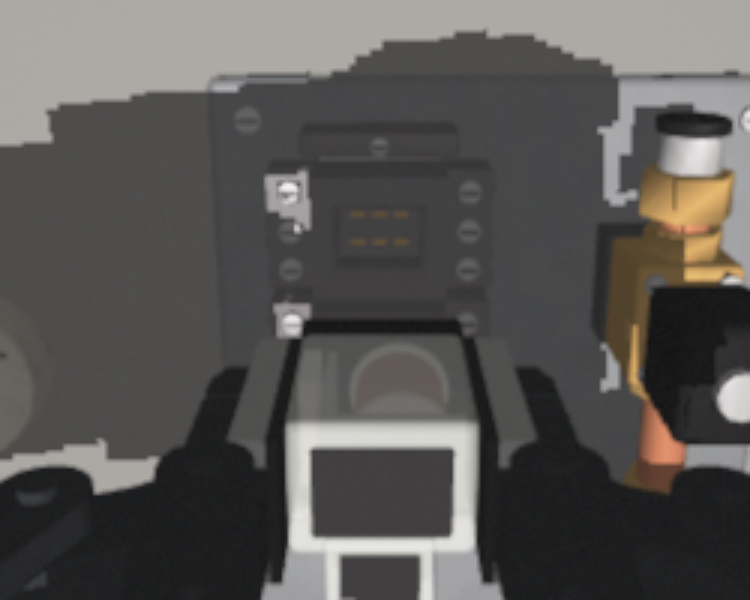

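The well shows in the crop from x 337–424, y 205–265, centred on the held relay to within about 0.5 mm. Descending.

```bash
python3 -m jog '[{"tx":-0.2,"ty":-0.3,"tz":35,"ax":0,"ay":0,"az":0,"jaw":1},{"tx":0,"ty":0,"tz":25,"ax":0,"ay":0,"az":0,"jaw":1},{"tx":0,"ty":0,"tz":6,"ax":0,"ay":0,"az":0,"jaw":1},{"tx":0,"ty":0,"tz":0,"ax":0,"ay":0,"az":0,"jaw":1}]'
python3 -m jog '[{"tx":0,"ty":0,"tz":2,"ax":0,"ay":0,"az":0,"jaw":1},{"tx":0,"ty":0,"tz":2,"ax":0,"ay":0,"az":0,"jaw":1},{"tx":0,"ty":0,"tz":2,"ax":0,"ay":0,"az":0,"jaw":1},{"tx":0,"ty":0,"tz":0,"ax":0,"ay":0,"az":0,"jaw":1}]'
```

```text
time_s: 7.35
eef_pos: [504.9, 128.0, 62.2]
ee_rot: [0.0, 0.723, 0.691, 0.0]
force: [0.5, 0.5, 0.1]
grip_width: 0.322
grip_force: 40.9
time_s: 7.85
eef_pos: [504.7, 127.4, 55.7]
ee_rot: [-0.0, 0.724, 0.69, -0.0]
force: [0.5, 0.1, -0.5]
grip_width: 0.321
grip_force: 40.9
```

```bash
python3 -m jog '[{"tx":0,"ty":0,"tz":2,"ax":0,"ay":0,"az":0,"jaw":1},{"tx":0,"ty":0,"tz":2,"ax":0,"ay":0,"az":0,"jaw":1},{"tx":0,"ty":0,"tz":2,"ax":0,"ay":0,"az":0,"jaw":1},{"tx":0,"ty":0,"tz":1,"ax":0,"ay":0,"az":0,"jaw":1},{"tx":0,"ty":0,"tz":0,"ax":0,"ay":0,"az":0,"jaw":1}]'
```

```text
time_s: 8.48
eef_pos: [504.8, 127.4, 48.8]
ee_rot: [0.0, 0.724, 0.69, 0.0]
force: [0.2, -0.4, -1.0]
grip_width: 0.323
grip_force: 41.0
```

```bash
python3 -m jog '[{"tx":0,"ty":0,"tz":0.7,"ax":0,"ay":0,"az":0,"jaw":1},{"tx":0,"ty":0,"tz":0.7,"ax":0,"ay":0,"az":0,"jaw":1},{"tx":0,"ty":0,"tz":0,"ax":0,"ay":0,"az":0,"jaw":1}]'
```

```text
time_s: 8.85
eef_pos: [504.8, 127.5, 48.7]
ee_rot: [0.0, 0.723, 0.69, 0.0]
force: [-6.1, -0.9, 14.8]
grip_width: 0.323
grip_force: 43.0
```

```bash
python3 -m jog '[{"tx":0,"ty":0,"tz":0.8,"ax":0,"ay":0,"az":0,"jaw":1},{"tx":0,"ty":0,"tz":0,"ax":0,"ay":0,"az":0,"jaw":1},{"tx":0,"ty":0,"tz":-1.5,"ax":0,"ay":0,"az":0,"jaw":0},{"tx":0,"ty":0,"tz":0,"ax":0,"ay":0,"az":0,"jaw":-0.1},{"tx":0,"ty":0,"tz":0,"ax":0,"ay":0,"az":0,"jaw":-0.1}]'
python3 -m jog '[{"tx":0,"ty":0,"tz":-30,"ax":0,"ay":0,"az":0,"jaw":-0.1},{"tx":0,"ty":0,"tz":-50,"ax":0,"ay":0,"az":0,"jaw":-0.1},{"tx":0,"ty":0,"tz":-60,"ax":0,"ay":0,"az":0,"jaw":-0.1},{"tx":0,"ty":0,"tz":-60,"ax":0,"ay":0,"az":0,"jaw":-0.1},{"tx":0,"ty":0,"tz":-40,"ax":0,"ay":0,"az":0,"jaw":-0.1}]'
python3 -m jog '[{"tx":-30,"ty":0,"tz":-20,"ax":0,"ay":0,"az":0,"jaw":-0.1},{"tx":-30,"ty":0,"tz":0,"ax":0,"ay":0,"az":0,"jaw":-0.1},{"tx":0,"ty":0,"tz":0,"ax":0,"ay":0,"az":0,"jaw":-0.1}]'
python3 - <<'E'
from m import *
np.set_printoptions(precision=3,suppress=True)
s=sense();print(s["joints"],s["time_s"],s["eef_pos"])
c=cap("wrist"); meas(c,73,90,"relays");meas(c,100,125,"wheel");meas(c,130,180,"handle")
save(c,"w6.png")
for q in("wheel_hub","crank_handle","relay"):
  for r in place_of(q,"wrist")[:3]: print(q,r,dep(c,*r["centre"]))
E
```

```text
time_s: 9.48
eef_pos: [504.7, 127.4, 47.9]
ee_rot: [-0.0, 0.724, 0.69, -0.0]
force: [0.1, -0.2, 0.1]
grip_width: 0.554
grip_force: 0.0
time_s: 10.1
eef_pos: [504.9, 127.5, 290.8]
ee_rot: [0.001, 0.724, 0.69, 0.001]
force: [0.4, -0.1, -0.6]
grip_width: 0.551
grip_force: 0.0
time_s: 10.48
eef_pos: [501.9, 66.3, 308.0]
ee_rot: [-0.0, 0.724, 0.689, -0.0]
force: [0.6, 0.6, 0.1]
grip_width: 0.556
grip_force: 0.0
[-0.1    0.227  1.411 -0.     1.504 -0.051] 10.475 [501.943  66.259 307.966]
relays [460. 114.] 464 z 81.9 rect [752.1 114.7] [74.1 28.4] 82.4 in tool [ 59.5 247.7 226.1]
relays [257. 114.] 393 z 79.4 rect [505.  127.1] [19.7 25.3] 87.2 in tool [ 59.9   0.3 228.5]
relays [323. 131.] 561 z 86.2 rect [584.8 103.4] [29.2 29.6] 87.3 in tool [ 40.1  81.1 222.6]
relays [256. 146.] 395 z 79.3 rect [502.6  90.1] [20.6 27.1] 87.6 in tool [ 22.9  -0.4 228.8]
relays [256. 176.] 358 z 79.4 rect [500.7  52.1] [21.2 25.5] 87.1 in tool [-15.2  -0.4 228.6]
wheel [482. 120.] 683 z 105.9 rect [763.4 108.5] [54.5 82.4] 11.1 in tool [ 53.9 259.3 202.6]
wheel [296. 274.] 391 z 108.9 rect [545.6 -79.1] [27.2 78.1] 7.2 in tool [-144.    50.8  198.3]
handle [295. 280.] 320 z 152.3 rect [540.3 -58. ] [17.1 15.2] 42.9 in tool [-123.2   44.4  159.2]
crank_handle {'centre': [295.9, 265.3], 'conf': 0.6} [544.351 -51.897 121.705]
relay {'centre': [234.6, 16.2], 'conf': 0.8} [484.483 240.786  46.133]
relay {'centre': [258.3, 113.5], 'conf': 0.58} [507.22  128.249  80.003]
```

View pics/w6.png

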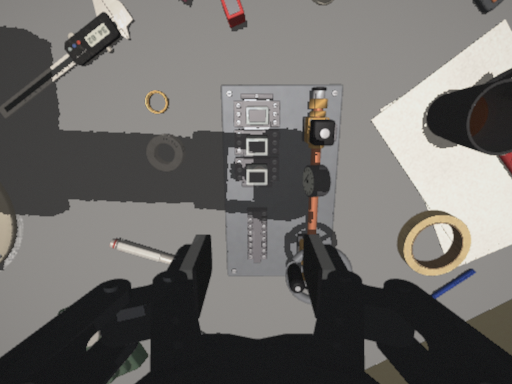

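All three relays now stand level at z 79.4 (pixels (257,114), (256,146), (256,176)), so the relay is home. The wheel is at (318,275), with its handle by (295,280). Moving over it.

```bash
python3 -m jog '[{"tx":-47,"ty":20,"tz":0,"ax":0,"ay":0,"az":0,"jaw":-0.1},{"tx":-46,"ty":20,"tz":0,"ax":0,"ay":0,"az":0,"jaw":-0.1},{"tx":-46,"ty":20,"tz":0,"ax":0,"ay":0,"az":0,"jaw":-0.1},{"tx":0,"ty":0,"tz":0,"ax":0,"ay":0,"az":0,"jaw":-0.1},{"tx":0,"ty":0,"tz":0,"ax":0,"ay":0,"az":0,"jaw":-0.1}]'
python3 - <<'E'
from m import *
np.set_printoptions(precision=3,suppress=True)
s=sense();print(s["joints"],s["time_s"],s["eef_pos"])
c=cap("wrist"); t=T()
P=cloud(c).reshape(-1,3); 
def circ(p):
    A=np.c_[2*p[:,:2],np.ones(len(p))]; b=(p[:,:2]**2).sum(1); x=np.linalg.lstsq(A,b,rcond=None)[0]; return x[:2],np.sqrt(x[2]+x[0]**2+x[1]**2)
near=np.hypot(P[:,0]-568,P[:,1]+75)<65
h=P[near&(P[:,2]>145)&(P[:,2]<175)]; r=cv2.minEnclosingCircle(h[:,:2].astype(np.float32)); print("handle",len(h),r,np.median(h[:,2]))
w=P[near&(P[:,2]>103)&(P[:,2]<118)]
o=np.array([570.,-75])
for k in range(6):
    d=np.hypot(*(w[:,:2]-o).T); q=w[(d>30)&(d<47)]; o,R0=circ(q); print("hub",len(q),o,R0,np.median(q[:,2]))
for q in("wheel_hub","crank_handle"):
  for r in place_of(q,"wrist")[:2]: print(q,r,dep(c,*r["centre"]),atz(c,*r["centre"],107 if q=="wheel_hub" else 113))
save(c,"w7.png")
E
```

```text
time_s: 11.3
eef_pos: [555.3, -73.2, 307.9]
ee_rot: [-0.0, 0.723, 0.691, 0.0]
force: [-1.0, -0.8, -0.5]
grip_width: 0.548
grip_force: 0.0
[-0.34   0.353  1.245  0.     1.544 -0.294] 11.3 [555.329 -73.246 307.892]
handle 251 ((541.1851196289062, -59.7718505859375), 8.875443458557129) 155.5459768475751
hub 1676 [574.103 -75.68 ] 37.695079067456845 108.89787594807837
hub 1737 [574.749 -75.803] 37.70610075410466 108.83506272543502
hub 1730 [574.774 -75.801] 37.73181010405431 108.8401696842972
hub 1730 [574.774 -75.801] 37.73181010405431 108.8401696842972
hub 1730 [574.774 -75.801] 37.73181010405431 108.8401696842972
hub 1730 [574.774 -75.801] 37.73181010405431 108.8401696842972
wheel_hub {'centre': [272.6, 171.6], 'conf': 0.64} [573.54  -74.308 116.756] [573.957 -76.405 107.   ]
wheel_hub {'centre': [149.7, 262.3], 'conf': 0.5} [ 371.198 -241.162    5.722] [ 414.154 -186.743  107.   ]
crank_handle {'centre': [245.7, 158.0], 'conf': 0.52} [545.543 -52.285 148.396] [543.921 -58.104 113.   ]
```

View pics/w7.png

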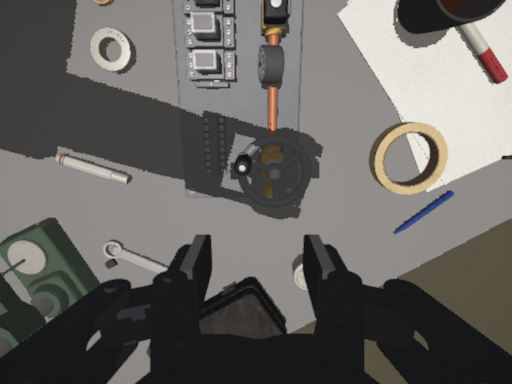

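Wheel centred at (272,172), handle at (244,165); hub ≈ (574.5,-75.8), handle ≈ (541,-60), distance 37 mm, matching the stated 38. Gripping the handle from above.

```bash
python3 -m jog '[{"tx":13,"ty":-15,"tz":40,"ax":0,"ay":0,"az":0,"jaw":0.2},{"tx":0,"ty":0,"tz":55,"ax":0,"ay":0,"az":0,"jaw":0.2},{"tx":0,"ty":0,"tz":45,"ax":0,"ay":0,"az":0,"jaw":0.2},{"tx":0,"ty":0,"tz":25,"ax":0,"ay":0,"az":0,"jaw":0.2},{"tx":0,"ty":0,"tz":18,"ax":0,"ay":0,"az":0,"jaw":0.2}]' 30
python3 -m jog '[{"tx":0,"ty":0,"tz":0,"ax":0,"ay":0,"az":0,"jaw":0.4},{"tx":0,"ty":0,"tz":0,"ax":0,"ay":0,"az":0,"jaw":1},{"tx":0,"ty":0,"tz":0,"ax":0,"ay":0,"az":0,"jaw":1},{"tx":0,"ty":0,"tz":0,"ax":0,"ay":0,"az":0,"jaw":1}]' 30
```

```text
time_s: 12.08
eef_pos: [540.6, -59.4, 124.2]
ee_rot: [-0.0, 0.723, 0.691, -0.0]
force: [0.7, -0.4, -0.1]
grip_width: 0.402
grip_force: 0.0
time_s: 12.58
eef_pos: [541.0, -60.1, 125.7]
ee_rot: [0.0, 0.723, 0.69, 0.0]
force: [-2.4, 2.8, 2.7]
grip_width: 0.199
grip_force: 30.0
```

Run:
```python
from h import *
t=T(); p=t[:2,3]; hub=np.array([574.5,-75.8]); d=p-hub; print(sense()["grip_width"],sense()["force"],p,np.hypot(*d))
a=np.arctan2(d[1],d[0]); r=38.
A=a-0.4*np.arange(22); q=hub+r*np.c_[np.cos(A),np.sin(A)]; q[0]=p
D=np.diff(q,axis=0); L=np.c_[D,0*D[:,0]]@t[:3,:3]
for k in range(21): print(k,L[k,:2].round(1),q[k+1].round(1))
```

```text
0.19869252507289098 [-2.41368434  2.81305242  2.74507098] [540.97719647 -60.12118876] 37.00815421708058
0 [12.9  7.5] [549.1 -47.6]
1 [ 8.3 12.6] [562.1 -39.9]
2 [ 2.7 14.9] [577.  -37.9]
3 [-3.3 14.7] [591.6 -41.9]
4 [-8.8 12.3] [603.5 -51.2]
5 [-12.9   7.9] [610.8 -64.4]
6 [-14.9   2.3] [612.3 -79.4]
7 [-14.6  -3.7] [607.9 -93.9]
8 [-12.   -9.1] [ 598.2 -105.5]
9 [ -7.5 -13.1] [ 584.8 -112.4]
10 [ -1.8 -15. ] [ 569.8 -113.5]
11 [  4.1 -14.5] [ 555.5 -108.7]
12 [  9.5 -11.8] [544.2 -98.7]
13 [13.3 -7.1] [537.6 -85. ]
14 [15.  -1.4] [537. -70.]
15 [14.4  4.6] [542.2 -55.8]
16 [11.5  9.8] [552.5 -44.8]
17 [ 6.7 13.5] [566.3 -38.7]
18 [ 1.  15.1] [581.4 -38.4]
19 [-5.  14.3] [595.4 -44.1]
20 [-10.1  11.2] [606.1 -54.7]
```

```bash
python3 -m jog '[{"tx":13,"ty":7.5,"tz":0.1,"ax":0,"ay":0,"az":0,"jaw":1},{"tx":8.3,"ty":12.6,"tz":0.1,"ax":0,"ay":0,"az":0,"jaw":1},{"tx":2.7,"ty":14.9,"tz":0.1,"ax":0,"ay":0,"az":0,"jaw":1},{"tx":-3.3,"ty":14.7,"tz":0.1,"ax":0,"ay":0,"az":0,"jaw":1},{"tx":0,"ty":0,"tz":0,"ax":0,"ay":0,"az":0,"jaw":1}]'
```

```text
time_s: 13.2
eef_pos: [592.7, -43.0, 125.2]
ee_rot: [0.001, 0.724, 0.69, 0.0]
force: [0.8, -4.3, 1.6]
grip_width: 0.202
grip_force: 30.2
```

```bash
cat > ok.py <<'E'
from h import *
s=sense(); f=s["force"]; d=s["eef_pos"][:2]-np.array([574.5,-75.8]); d/=np.hypot(*d)
ft=f[0]*-d[1]+f[1]*d[0]; print("tang(ccw) %.1f rad %.1f"%(ft,f[:2]@d)); raise SystemExit(ft>12)
E
python3 - <<'E'
from h import *
t=T(); hub=np.array([574.5,-75.8]); q0=np.array([591.6,-41.9]); d=q0-hub; a=np.arctan2(d[1],d[0])
A=a-0.15*np.arange(46); q=hub+38*np.c_[np.cos(A),np.sin(A)]; D=np.diff(q,axis=0); L=np.c_[D,0*D[:,0]]@t[:3,:3]
print(" ".join("%d:%.1f,%.1f"%(k,*L[k,:2]) for k in range(45)))
E
python3 ok.py
```

```text
0:-2.7,5.0 1:-3.4,4.6 2:-4.1,4.0 3:-4.6,3.3 4:-5.1,2.6 5:-5.4,1.8 6:-5.6,1.0 7:-5.7,0.1 8:-5.7,-0.7 9:-5.5,-1.5 10:-5.2,-2.3 11:-4.8,-3.1 12:-4.3,-3.8 13:-3.7,-4.4 14:-3.0,-4.9 15:-2.2,-5.3 16:-1.4,-5.5 17:-0.5,-5.7 18:0.3,-5.7 19:1.2,-5.6 20:2.0,-5.3 21:2.7,-5.0 22:3.5,-4.5 23:4.1,-4.0 24:4.6,-3.3 25:5.1,-2.6 26:5.4,-1.8 27:5.6,-0.9 28:5.7,-0.1 29:5.6,0.8 30:5.5,1.6 31:5.2,2.4 32:4.8,3.1 33:4.2,3.8 34:3.6,4.4 35:2.9,4.9 36:2.2,5.3 37:1.3,5.5 38:0.5,5.7 39:-0.4,5.7 40:-1.2,5.6 41:-2.0,5.3 42:-2.8,5.0 43:-3.5,4.5 44:-4.1,3.9
tang(ccw) -2.8 rad -3.3False
```

```bash
sed -i 's/SystemExit(ft>12)/SystemExit(int(ft>12))/' ok.py
python3 -m jog '[{"tx":-2.7,"ty":5,"tz":0,"ax":0,"ay":0,"az":0,"jaw":1}]' 60 >/dev/null && python3 ok.py &&
python3 -m jog '[{"tx":-3.4,"ty":4.6,"tz":0,"ax":0,"ay":0,"az":0,"jaw":1}]' >/dev/null && python3 ok.py &&
python3 -m jog '[{"tx":-4.1,"ty":4,"tz":0.1,"ax":0,"ay":0,"az":0,"jaw":1}]' >/dev/null && python3 ok.py &&
python3 -m jog '[{"tx":-4.6,"ty":3.3,"tz":0,"ax":0,"ay":0,"az":0,"jaw":1}]' >/dev/null && python3 ok.py &&
python3 -m jog '[{"tx":-5.1,"ty":2.6,"tz":0,"ax":0,"ay":0,"az":0,"jaw":1}]' >/dev/null && python3 ok.py &&
python3 -m jog '[{"tx":-5.4,"ty":1.8,"tz":0.1,"ax":0,"ay":0,"az":0,"jaw":1}]' >/dev/null && python3 ok.py &&
python3 -m jog '[{"tx":-5.6,"ty":1,"tz":0,"ax":0,"ay":0,"az":0,"jaw":1}]' >/dev/null && python3 ok.py &&
python3 -m jog '[{"tx":-5.7,"ty":0.1,"tz":0,"ax":0,"ay":0,"az":0,"jaw":1}]' >/dev/null && python3 ok.py &&
python3 -m jog '[{"tx":-5.7,"ty":-0.7,"tz":0.1,"ax":0,"ay":0,"az":0,"jaw":1}]' >/dev/null && python3 ok.py &&
python3 -m jog '[{"tx":-5.5,"ty":-1.5,"tz":0,"ax":0,"ay":0,"az":0,"jaw":1}]' >/dev/null && python3 ok.py &&
python3 -m jog '[{"tx":-5.2,"ty":-2.3,"tz":0,"ax":0,"ay":0,"az":0,"jaw":1}]' >/dev/null && python3 ok.py &&
python3 -m jog '[{"tx":-4.8,"ty":-3.1,"tz":0.1,"ax":0,"ay":0,"az":0,"jaw":1}]' >/dev/null && python3 ok.py &&
python3 -m jog '[{"tx":-4.3,"ty":-3.8,"tz":0,"ax":0,"ay":0,"az":0,"jaw":1}]' >/dev/null && python3 ok.py &&
python3 -m jog '[{"tx":-3.7,"ty":-4.4,"tz":0,"ax":0,"ay":0,"az":0,"jaw":1}]' >/dev/null && python3 ok.py &&
python3 -m jog '[{"tx":-3,"ty":-4.9,"tz":0.1,"ax":0,"ay":0,"az":0,"jaw":1}]' && python3 ok.py; python3 -c "
from h import *; print(sense()['eef_pos'],sense()['force'],sense()['grip_width'])"
```

```text
tang(ccw) 2.5 rad -3.7
tang(ccw) 3.4 rad -3.8
tang(ccw) 3.7 rad -4.4
tang(ccw) 3.4 rad -3.4
tang(ccw) 3.2 rad -2.7
tang(ccw) 2.0 rad -3.1
tang(ccw) 3.1 rad -1.8
tang(ccw) 5.3 rad -1.4
tang(ccw) 29.1 rad 1.8
[612.55817324 -81.80785548 124.91132908] [ 6.30388519 28.45310976  7.38266683] 0.1949100413354675
```

The stop is reached (29 N). Holding briefly, then reading the stop position.

```bash
python3 -m jog '[{"tx":0,"ty":0,"tz":0,"ax":0,"ay":0,"az":0,"jaw":1},{"tx":0,"ty":0,"tz":0,"ax":0,"ay":0,"az":0,"jaw":1},{"tx":0,"ty":0,"tz":0,"ax":0,"ay":0,"az":0,"jaw":1}]'; python3 ok.py
python3 -c "
from h import *
p=sense()['eef_pos'][:2];hub=np.array([574.5,-75.8]);d=p-hub;print(p,np.hypot(*d));t=T()
a=np.arctan2(d[1],d[0]);A=a+4*np.pi/32*np.arange(33);q=hub+38*np.c_[np.cos(A),np.sin(A)];D=np.diff(q,axis=0);L=np.c_[D,0*D[:,0]]@t[:3,:3]
for k in range(16):print(k,L[k,:2].round(1))
"
```

```text
time_s: 14.7
eef_pos: [612.6, -81.1, 125.0]
ee_rot: [-0.001, 0.723, 0.691, 0.004]
force: [4.3, 21.4, 5.9]
grip_width: 0.193
grip_force: 58.7
tang(ccw) 21.8 rad 1.3
[612.64873371 -81.08615104] 38.51323508713801
0 [14.7 -1.5]
1 [13.  -7.1]
2 [  9.3 -11.5]
3 [  4.2 -14.2]
4 [ -1.5 -14.7]
5 [ -7.1 -13. ]
6 [-11.5  -9.3]
7 [-14.2  -4.2]
8 [-14.7   1.5]
9 [-13.    7.1]
10 [-9.3 11.5]
11 [-4.2 14.2]
12 [ 1.5 14.7]
13 [ 7.1 13. ]
14 [11.5  9.3]
15 [14.2  4.2]
```

```bash
python3 -m jog '[{"tx":14.7,"ty":-1.5,"tz":-0.1,"ax":0,"ay":0,"az":0,"jaw":1},{"tx":13,"ty":-7.1,"tz":-0.1,"ax":0,"ay":0,"az":0,"jaw":1},{"tx":9.3,"ty":-11.5,"tz":-0.1,"ax":0,"ay":0,"az":0,"jaw":1},{"tx":4.2,"ty":-14.2,"tz":-0.1,"ax":0,"ay":0,"az":0,"jaw":1}]' && python3 ok.py
python3 -m jog '[{"tx":-1.5,"ty":-14.7,"tz":-0.1,"ax":0,"ay":0,"az":0,"jaw":1},{"tx":-7.1,"ty":-13,"tz":-0.1,"ax":0,"ay":0,"az":0,"jaw":1},{"tx":-11.5,"ty":-9.3,"tz":-0.1,"ax":0,"ay":0,"az":0,"jaw":1},{"tx":-14.2,"ty":-4.2,"tz":-0.1,"ax":0,"ay":0,"az":0,"jaw":1}]' && python3 ok.py
```

```text
time_s: 15.2
eef_pos: [581.1, -39.9, 125.7]
ee_rot: [0.001, 0.723, 0.69, 0.004]
force: [7.3, 11.2, 3.0]
grip_width: 0.191
grip_force: 59.1
tang(ccw) -5.2 rad 12.3
time_s: 15.7
eef_pos: [536.7, -74.5, 125.8]
ee_rot: [0.001, 0.723, 0.69, 0.001]
force: [8.5, 3.8, 0.8]
grip_width: 0.189
grip_force: 59.0
tang(ccw) -4.0 rad -8.4
```

```bash
cat > plan.py <<'E'
from h import *
import sys
n=int(sys.argv[1]); tot=float(sys.argv[2]); p=sense()['eef_pos'][:2];hub=np.array([574.5,-75.8]);d=p-hub;print(p,np.hypot(*d));t=T()
a=np.arctan2(d[1],d[0]);A=a+tot/n*np.arange(n+1);q=hub+38*np.c_[np.cos(A),np.sin(A)];q[0]=p;D=np.diff(q,axis=0);L=np.c_[D,0*D[:,0]]@t[:3,:3]
for k in range(n):print(k,L[k,:2].round(1))
E
python3 plan.py 8 3.04
```

```text
[536.65752865 -74.49260777] 37.865048688049264
0 [-14.1   2.7]
1 [-12.    7.9]
2 [-8.2 11.8]
3 [-3.3 14. ]
4 [ 2.2 14.2]
5 [ 7.3 12.4]
6 [11.3  8.8]
7 [13.8  4. ]
```

```bash
python3 -m jog '[{"tx":-14.1,"ty":2.7,"tz":-0.1,"ax":0,"ay":0,"az":0,"jaw":1},{"tx":-12,"ty":7.9,"tz":-0.1,"ax":0,"ay":0,"az":0,"jaw":1},{"tx":-8.2,"ty":11.8,"tz":-0.1,"ax":0,"ay":0,"az":0,"jaw":1},{"tx":-3.3,"ty":14,"tz":-0.1,"ax":0,"ay":0,"az":0,"jaw":1}]' && python3 ok.py
python3 -m jog '[{"tx":2.2,"ty":14.2,"tz":-0.1,"ax":0,"ay":0,"az":0,"jaw":1},{"tx":7.3,"ty":12.4,"tz":-0.1,"ax":0,"ay":0,"az":0,"jaw":1},{"tx":11.3,"ty":8.8,"tz":-0.1,"ax":0,"ay":0,"az":0,"jaw":1},{"tx":13.8,"ty":4,"tz":-0.1,"ax":0,"ay":0,"az":0,"jaw":1}]' && python3 ok.py
python3 plan.py 8 3.14
```

```text
time_s: 16.2
eef_pos: [571.2, -115.1, 125.8]
ee_rot: [-0.0, 0.724, 0.69, -0.0]
force: [-3.0, 5.4, 6.4]
grip_width: 0.191
grip_force: 59.8
tang(ccw) -3.4 rad -5.1
time_s: 16.7
eef_pos: [612.7, -82.9, 126.3]
ee_rot: [0.001, 0.724, 0.69, -0.001]
force: [-4.5, -3.3, 5.4]
grip_width: 0.192
grip_force: 59.8
tang(ccw) -4.1 rad -3.8
[612.66062595 -82.93561654] 38.82203493693568
0 [14.9 -1.7]
1 [13.3 -6.5]
2 [  9.8 -11.1]
3 [  4.9 -14. ]
4 [ -0.9 -14.8]
5 [ -6.5 -13.3]
6 [-11.1  -9.9]
7 [-14.   -4.9]
```

One turn is done (back at (612.7,-82.9)). Second turn.

```bash
python3 -m jog '[{"tx":14.9,"ty":-1.7,"tz":-0.2,"ax":0,"ay":0,"az":0,"jaw":1},{"tx":13.3,"ty":-6.5,"tz":-0.2,"ax":0,"ay":0,"az":0,"jaw":1},{"tx":9.8,"ty":-11.1,"tz":-0.1,"ax":0,"ay":0,"az":0,"jaw":1},{"tx":4.9,"ty":-14,"tz":-0.1,"ax":0,"ay":0,"az":0,"jaw":1}]' && python3 ok.py
python3 -m jog '[{"tx":-0.9,"ty":-14.8,"tz":-0.1,"ax":0,"ay":0,"az":0,"jaw":1},{"tx":-6.5,"ty":-13.3,"tz":-0.1,"ax":0,"ay":0,"az":0,"jaw":1},{"tx":-11.1,"ty":-9.9,"tz":-0.1,"ax":0,"ay":0,"az":0,"jaw":1},{"tx":-14,"ty":-4.9,"tz":-0.1,"ax":0,"ay":0,"az":0,"jaw":1}]' && python3 ok.py
python3 plan.py 8 3.14
```

```text
time_s: 17.2
eef_pos: [580.2, -38.4, 126.6]
ee_rot: [0.002, 0.723, 0.69, -0.001]
force: [1.4, -17.1, 0.1]
grip_width: 0.191
grip_force: 59.1
tang(ccw) -4.0 rad -16.7
time_s: 17.7
eef_pos: [537.5, -67.8, 127.3]
ee_rot: [0.002, 0.724, 0.69, 0.002]
force: [15.2, 0.6, -3.7]
grip_width: 0.193
grip_force: 59.3
tang(ccw) -3.8 rad -14.7
[537.45277834 -67.84870394] 37.89089259678317
0 [-14.8   0.4]
1 [-13.5   6.1]
2 [-10.1  10.8]
3 [-5.2 13.9]
4 [ 0.5 14.8]
5 [ 6.1 13.5]
6 [10.8 10.1]
7 [13.9  5.2]
```

```bash
python3 -m jog '[{"tx":-14.8,"ty":1.4,"tz":-0.1,"ax":0,"ay":0,"az":0,"jaw":1},{"tx":-13.5,"ty":6.1,"tz":-0.1,"ax":0,"ay":0,"az":0,"jaw":1},{"tx":-10.1,"ty":10.8,"tz":-0.1,"ax":0,"ay":0,"az":0,"jaw":1},{"tx":-5.2,"ty":13.9,"tz":-0.1,"ax":0,"ay":0,"az":0,"jaw":1}]' && python3 ok.py
python3 -m jog '[{"tx":0.5,"ty":14.8,"tz":-0.1,"ax":0,"ay":0,"az":0,"jaw":1},{"tx":6.1,"ty":13.5,"tz":-0.1,"ax":0,"ay":0,"az":0,"jaw":1},{"tx":10.8,"ty":10.1,"tz":-0.1,"ax":0,"ay":0,"az":0,"jaw":1},{"tx":13.9,"ty":5.2,"tz":-0.1,"ax":0,"ay":0,"az":0,"jaw":1},{"tx":0,"ty":0,"tz":0,"ax":0,"ay":0,"az":0,"jaw":1}]' && python3 ok.py
```

```text
time_s: 18.2
eef_pos: [565.4, -113.7, 127.5]
ee_rot: [-0.001, 0.724, 0.69, -0.001]
force: [-3.9, -0.7, 5.4]
grip_width: 0.195
grip_force: 60.6
tang(ccw) -3.7 rad 1.6
time_s: 18.82
eef_pos: [612.2, -83.0, 128.1]
ee_rot: [0.001, 0.723, 0.691, 0.001]
force: [7.0, 2.1, 3.8]
grip_width: 0.191
grip_force: 60.2
tang(ccw) 3.3 rad 6.5
```

```bash
python3 -m jog '[{"tx":2.3,"ty":0,"tz":0,"ax":0,"ay":0,"az":0,"jaw":1},{"tx":0,"ty":0,"tz":0,"ax":0,"ay":0,"az":0,"jaw":1},{"tx":0,"ty":0,"tz":0,"ax":0,"ay":0,"az":0,"jaw":1}]'; python3 ok.py
python3 - <<'E'
from m import *
c=cap("top"); P=cloud(c)
print([(r["centre"],r["conf"]) for r in find_in("crank_handle","top")[:1]])
c=cap("wrist"); meas(c,73,84,"relays"); print(sense()["time_s"])
E
```

```text
time_s: 19.2
eef_pos: [612.4, -81.8, 128.2]
ee_rot: [0.002, 0.724, 0.69, 0.001]
force: [6.7, -2.1, 1.5]
grip_width: 0.193
grip_force: 60.1
tang(ccw) -1.1 rad 6.9
[]
relays [49. 11.] 1200 z 79.2 rect [501.5  45.7] [28.2 11.3] 0.8 in tool [ 122.1 -116.9   48.9]
relays [204. 205.] 383 z 81.5 rect [578.6 -72.5] [11.9 20.3] 51.3 in tool [  7.7 -34.3  46.9]
19.35
```

```bash
python3 -c "
from rig import *
print(finish_job())"
```

```text
the job is handed in; nothing more can be done
None
```

The job is handed in with no verdict shown. The relay is fully home, level with its neighbours. The valve was shut against its stop and opened two turns, within about 0.02 rad by the arm's position, and the crank handle is still gripped at about 60 N.

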